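# Lock the storage canister

### The arm

A 7-joint arm with a two-finger parallel gripper is mounted at the origin on a cart in front of the work surface, level with it; the furniture and walls round the work are solid. World frame = base frame: x ahead of the robot, y to its left, z up, the work surface at z = 0. Lengths are in mm, angles in rad, forces in N, time in s.
With the tool pointing down it reaches from about 400 to 875 mm from the base axis. Payload 6.5 kg.
Tool frame: the origin (TCP) lies at the very end of the fingers, on their centre line; the grasp point (between the pads) lies 19 mm behind it; z points along the fingers, y is the line along which they close (so a half turn about z gives the same grasp; the last joint's range is limited). The gripper opens to 88 mm and grips with 3 to 60 N. Pads are 18 mm wide; open, the fingers measure 123 mm over their backs; the gripper's body (75 mm by 187 mm) begins 45 mm behind the grasp point.
Start: joints at [1.205, 0.536, -0.004, 1.538, 0.003, 1.067, -0.071], TCP at [191.96, -621, 238.716] pointing down, gripper open.
Joint ranges: [-2.7, 2.7], [-0.37, 2.16], [-1.27, 1.26], [0.24, 2.4], [-1.31, 4.45], [0.19, 1.91], [-2.76, 2.76]. Speed limits (rad/s): [2.39, 2.39, 3.14, 3.14, 3.14, 3.14, 3.14].

### API

Orientations are given as [roll, pitch, yaw] about the fixed x, y, z axes, in that order (R = Rz(yaw) Ry(pitch) Rx(roll)).
In Python, from plant import robot, snapshot, camera_params gives the robot as it stands.
- The arm moves only by the tool carry_out, never from a script. Its argument "deltas" is a list of rows, each an object with "rot": the turn, a rotation vector about the tool's x, y, z in rad, a list of three; "xyz": the shift along the tool's x, y, z in cm, a list of three; "grip": the opening, from 0 (shut) to 1 (fully open). A call has 1 to 10 rows; each row is the pose to reach, as a shift and turn from the pose commanded when the call began, along the tool's axes at that moment; what a row does not reach only later rows make up. A row lasts 1/10 s, in which the tool goes at most 50 mm and 8.59 degrees, less where a joint would pass 70% of its speed; a pose out of reach is approached as far as the arm can. A call with a gripper value outside its range is refused whole. The fingers move at their own pace and stop on an object; "force" is the grip in N (left out, the last holds). Time passes only in rows, so rows that repeat a pose let the fingers close. It gives the time, the measured TCP pose, the force, the opening and the grip force at its end, in the units of the state.
- robot.read_state(): the state, without advancing time (a new reading comes with each control period).
- snapshot(name): name is "side" or "top"; returns the picture (400x640x3 uint8, red, green, blue); there is no depth.
- camera_params(name): a dict with "intrinsics" (3x3 intrinsics, pixels), "dist" ([k1, k2, p1, p2, k3] as OpenCV has them; the pictures are not rectified), "rvec" (rotation vector, rad) and "tvec" (3), from world to camera coordinates, as OpenCV has them. Camera axes: x right, y down, z forward; pixel columns grow to the right and rows downward; lengths in mm; the calibration is good to about 2 mm. A picture is of the moment at which its call begins. camera_params takes no time and is no camera call.
- robot.close_job(): hands the job in; it is judged then, once.
The state is a dict: "time_s": time; "joint_pos": joint angles; "dq": joint speeds; "joint_efforts": joint torques, N m; "ee_pos": TCP position; "tcp_rot": TCP orientation; "ft_force": force on the tool from outside, world axes, zero at the start; "ft_torque": the same for the moment, N m; "width": finger opening in mm; "grip_force": force on a finger pad.
Only numpy, scipy, OpenCV 4.12 (cv2) and the standard library are available. Lean on these libraries where they do the work, as an engineer would, in place of code of your own. Each camera call takes 0.05 s, during which the arm holds its last target. There are 200 camera calls.

### The job

Close and lock the lemon canister: first move aside the jar that stands in the way of the collar's handle and leave it standing upright on the worktop, and tip the open lid fully shut. Then push the collar's handle clockwise (seen from above) until it stands right over the tongue on the canister's base. The jars must not be knocked over or touch the canister or its handle, and everything else, the other jar included, stays where it stands.

Things in the scene. Friction and masses are not known exactly. Their poses are not given: they have to be found in the camera images.
- canister: metal canister fixed to the worktop, a lemon inside, yawed up to 20 degrees. Origin: centre of its underside, on the vertical axis of body and collar. Body 140 mm diameter, 82 mm high. +x points to the lid's hinge, whose bracket reaches to 103 mm from the axis; -x points along the tongue, the lock mark
- lock_mark (a point): outer end of the tongue on the canister's base, 165 mm from the canister's axis, on its top. The tongue is a bar lying on the worktop, 14 mm wide, 10 mm high, running radially out from the body
- collar (a joint): turn of the lock collar (ring 158 mm diameter, 54 to 76 mm high) about the canister's vertical axis, rad: 0 = locked, handle right over the tongue; positive = handle turned counterclockwise from there, seen from above. Starts at 1.2 to 1.6, can turn from -0.45 (past the mark) to 1.75. Friction 0.35 N m, 3 N at the handle: it stays where it is left
- collar_handle (a point): on top of the collar's handle, 125 mm from the canister's axis, 100 mm above the worktop. The handle is a black upright slab pointing radially out, from 80 to 150 mm from the axis, 24 mm thick, 52 to 100 mm above the worktop, meant to be pushed on its flat side. With the collar at q it points in the canister's direction 180 degrees + q
- lid (a joint): hinge angle of the lid, rad: 0 = fully shut (flat, highest part 93 mm above the worktop), growing as it opens, at most 1.75; starts at 1.15 to 1.55, nearly upright. Stiff (0.22 N m): it stays where it is left. Pushed shut with 2 to 4 N on its outer side, which faces the canister's +x when open
- lid_edge (a point): outer end of the lid's tab (36 mm wide), 175 mm from the hinge axis. The lid is a steel disc of 134 mm diameter and 10 mm thick, centred 92 mm from the hinge axis; when open its outer face lies about 3 mm from the plane of hinge axis and this point
- lid_hinge (a point): middle of the lid's hinge axis, 92 mm along the canister's +x from its axis, 90 mm above the worktop; the hinge axis is parallel to the canister's y
- honey_jar: closed glass jar with a black cap, 63 mm diameter, 94 mm high; origin at the centre of its underside. One of the two jars stands in the path of the collar's handle, about 140 mm from the canister's axis; the other about 195 mm from it, on its left, out of the way
- sauce_jar: closed glass jar with a yellow cap, 65 mm diameter, 87 mm high; origin at the centre of its underside
- pepper_mill: wooden pepper mill, 58 mm diameter, 170 mm high, standing loose; origin at the centre of its underside; leave it alone
- tin: food tin, 58 mm diameter, 72 mm high, standing loose; origin at the centre of its underside; leave it alone
Not all that is in view belongs to the job. What is shaped like the honey_jar but turquoise is not meant.

How it is judged:
By the outcome, as a careful person would: the job done as asked, in the order asked, and still so for the second after the job is handed in, with the robot touching nothing.
It also fails if it takes over 64 s, if anything falls off the work surface, if the arm or the gripper's body presses on something with over 40 N, if the wrist force passes 120 N, or if a joint passes its speed limit or range.

## Working session

There is one attempt and no reset: what is moved stays moved. The work goes in short steps, Python scripts to look and compute and a tool call to move; the robot and the scene stay as the last step left them, time stands still between calls to the robot, and variables do not carry over. Pictures are saved under pics/ and viewed, at most 10 in all, crops included, and the job is handed in when it is done.

Besides the shell and the picture viewer there is one more tool, called after ">>>" as name(argument=value, ...) on one line, values as JSON. carry_out: Moves the arm, as the interface text tells. Its arguments: {"type":"object","properties":{"deltas":{"type":"array","items":{"type":"object","properties":{"rot":{"type":"array","items":{"type":"number"}},"xyz":{"type":"array","items":{"type":"number"}},"grip":{"type":"number"}}}},"force":{"type":"number"}},"required":["deltas"]}

```bash
ls; mkdir -p pics
python3 - <<'E'
from plant import robot, snapshot, camera_params
import cv2
for n in ("side","top"):
    cv2.imwrite(f"pics/{n}0.png",snapshot(n)[:,:,::-1]); p=camera_params(n)
    R=cv2.Rodrigues(p["rvec"])[0] if not isinstance(p["rvec"],list) else None
    import numpy as np
    R=cv2.Rodrigues(np.array(p["rvec"],float))[0]
    print(n,p,"C=",-R.T@np.array(p["tvec"]).ravel())
s=robot.read_state();print(s)
E
```

```text
pics
side {'intrinsics': array([[470.07777601,   0.        , 325.87681262],
       [  0.        , 470.07777601, 204.26666311],
       [  0.        ,   0.        ,   1.        ]]), 'dist': array([-0.05324932,  0.        ,  0.        ,  0.        ,  0.        ]), 'rvec': array([ 0.09989704, -2.75757232,  1.4197682 ]), 'tvec': array([ 543.49270558,  149.74416863, 1159.64843491])} C= [474.21460293 895.00271749 797.92404131]
top {'intrinsics': array([[396.51296095,   0.        , 321.80227714],
       [  0.        , 396.51296095, 205.32045735],
       [  0.        ,   0.        ,   1.        ]]), 'dist': array([-0.07295557,  0.        ,  0.        ,  0.        ,  0.        ]), 'rvec': array([ 2.14069424, -2.15944629,  0.10505515]), 'tvec': array([-107.71751517,  566.50889992, 1048.65655098])} C= [ 437.22837726 -135.04666423 1105.80726317]
{'time_s': 0.1, 'joint_pos': array([ 1.20478092,  0.53708857, -0.00440738,  1.53873906,  0.00257207,
        1.06731695, -0.07117473]), 'dq': array([ 0.00063925, -0.00077585, -0.00227228, -0.00337362,  0.00013216,
       -0.00093251,  0.0006046 ]), 'joint_efforts': array([ 2.72446843e-03, -5.72077847e+01,  9.93964076e-01, -2.52231842e+01,
       -5.61101222e-02,  1.34713791e-02,  1.09092031e-06]), 'ee_pos': array([ 191.79010795, -620.49081232,  237.94192684]), 'tcp_rot': array([-3.14005004e+00,  1.05976803e-04,  2.99872039e-01]), 'ft_force': array([0.13046335, 0.24211056, 0.71385466]), 'ft_torque': array([ 0.0422906 , -0.0032504 , -0.02958407]), 'grip_force': 0.0, 'width': 88.11099315873777}
```

View pics/top0.png

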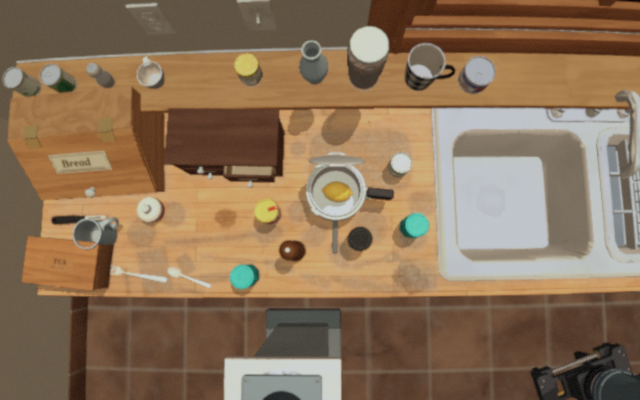

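View pics/side0.png

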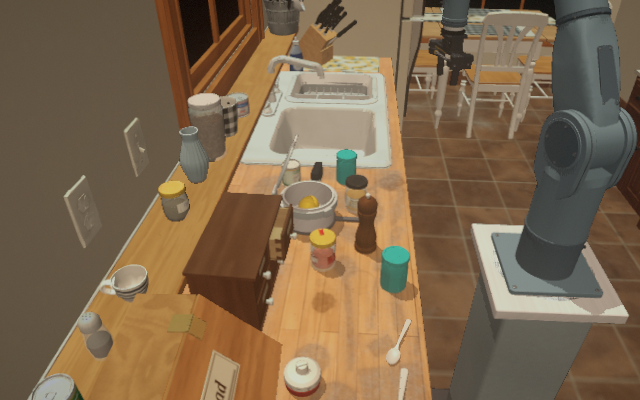

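The top view shows the honey jar's black cap at (360,238), which is the jar in the handle's path. The handle is at (380,194), the canister at (336,191) and the tongue's end at (335,250).

These could be mistaken for it:
- turquoise jars at (415,225) and (243,277)
- the mill at (291,250), with a dark top
- the yellow-capped sauce jar at (266,211), which is the other jar and stays put
- a yellow-capped jar at (247,67) on the ledge

I choose the black cap at (360,238) and will check it in a close crop.

```bash
cat > h.py <<'E'
import cv2, numpy as np
from plant import robot, snapshot, camera_params
def cam(n):
    p=camera_params(n); R=cv2.Rodrigues(np.array(p["rvec"],float))[0]; t=np.array(p["tvec"],float).ravel()
    return np.array(p["intrinsics"]),np.array(p["dist"]),R,t
def ray(n,uv):
    K,d,R,t=cam(n); x=cv2.undistortPoints(np.array([[uv]],float),K,d)[0,0]
    v=R.T@np.array([x[0],x[1],1]); return -R.T@t, v/np.linalg.norm(v)
def plane(n,uv,z):
    c,v=ray(n,uv); return (c+v*(z-c[2])/v[2]).round(1)
def tri(a,b):  # top uv, side uv
    (c1,v1),(c2,v2)=ray("top",a),ray("side",b)
    s=np.linalg.lstsq(np.c_[v1,-v2],c2-c1,rcond=None)[0]
    p,q=c1+s[0]*v1,c2+s[1]*v2; return ((p+q)/2).round(1),round(float(np.linalg.norm(p-q)),1)
def proj(n,P):
    K,d,R,t=cam(n); return cv2.projectPoints(np.array(P,float).reshape(-1,3),R,t,K,d)[0][:,0].round(1)
E
python3 - <<'E'
import cv2,numpy as np
a=cv2.imread("pics/top0.png")[140:265,250:440]; b=cv2.imread("pics/side0.png")[125:275,265:395]
cv2.imwrite("pics/c0t.png",cv2.resize(a,None,fx=4,fy=4,interpolation=cv2.INTER_CUBIC))
cv2.imwrite("pics/c0s.png",cv2.resize(b,None,fx=4,fy=4,interpolation=cv2.INTER_CUBIC))
E
```

```text
(no output)
```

View pics/c0t.png

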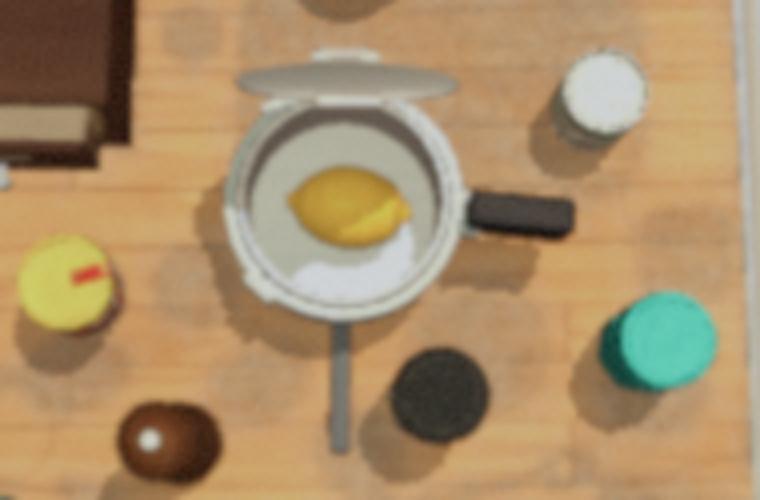

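View pics/c0s.png

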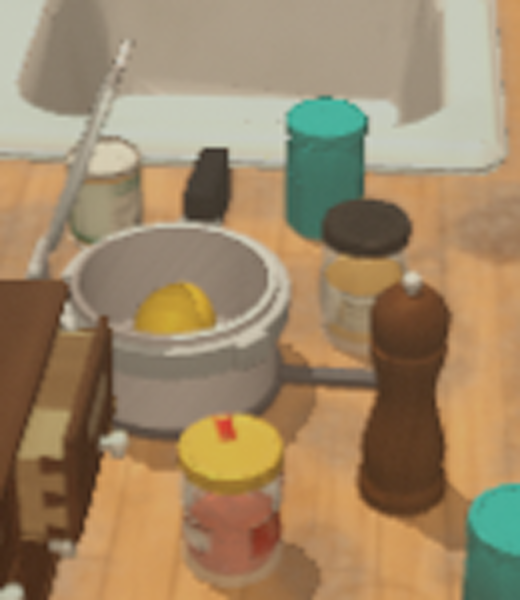

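The crops show the black-capped honey jar at crop (440,394) top and (367,225) side. The handle slab runs (468,211)–(573,218) and the tongue's end is at (340,452). The lid's tab is at (345,52) top and (125,42) side.

Run:
```python
from h import *
T=lambda x,y:(250+x/4,140+y/4); S=lambda x,y:(265+x/4,125+y/4)
print("jar",tri(T(440,394),S(367,222)),plane("top",T(440,394),94))
print("sauce",tri(T(67,284),S(231,450)),"tin",tri(T(604,92),S(106,156)),"mill",tri(T(149,439),S(412,280)),"turq",tri(T(670,340),S(327,113)))
can=plane("top",T(344,207),80);print("can",can, tri(T(344,207),S(178,285)))
m=plane("top",T(340,450),10);print("mark",m,tri(T(340,450),S(385,380)),np.linalg.norm((m-can)[:2]),np.degrees(np.arctan2(*(can-m)[[1,0]])))
for z in (100,):
  a=plane("top",T(475,208),z);b=plane("top",T(573,217),z);print("handle",a,b,np.linalg.norm((a-can)[:2]),np.linalg.norm((b-can)[:2]),np.degrees(np.arctan2(*(b-can)[[1,0]])),np.degrees(np.arctan2(*(b-a)[[1,0]])))
print("htip",tri(T(573,217),S(213,150)))
print("lidtab",tri(T(345,52),S(125,42)))
for u in((237,80),(458,80)): print(plane("top",T(*u),180))
# masks
im=snapshot("top")
```

```text
jar (array([ 473.3, -210.6,   92.1]), 1.9) [ 472.3 -210.5   94. ]
sauce (array([548.1,  30.2,  81. ]), 3.6) tin (array([ 673.2, -325.4,   69.6]), 1.2) mill (array([445.4, -33. , 165.8]), 1.5) turq (array([ 506.4, -357.8,   94.8]), 2.7)
can [ 595.2 -151.    80. ] (array([ 598.5, -151.1,   73.6]), 4.4)
mark [ 437.4 -147.5   10. ] (array([ 447.4, -147.7,    2.7]), 20.0) 157.83881018304726 -1.2706106050600594
handle [ 590.6 -234.6  100. ] [ 584.2 -297.2  100. ] 83.72645937814401 146.61323269064084 -94.30279286117799 -95.83743368190086
htip (array([ 587.3, -298.2,   93.8]), 4.4)
lidtab (array([ 640.8, -150. ,  260.3]), 23.8)
[657.2 -86.6 180. ]
[ 655.7 -218.3  180. ]
```

```bash
cat >> h.py <<'E'
from scipy.spatial.transform import Rotation as Ro
def rows(targets, p0=None):  # targets: (x,y,z,yaw_deg) tool down; prints tool-frame shift cm and rotvec
    s=robot.read_state(); R0=Ro.from_euler("xyz",s["tcp_rot"]); p=s["ee_pos"]
    for t in targets:
        R=Ro.from_euler("ZX",[t[3],180],degrees=True)
        print((R0.inv().apply(np.array(t[:3])-p)/10).round(2),(R0.inv()*R).as_rotvec().round(3))
E
python3 - <<'E'
from h import *
print("front",plane("top",(360,296),0),"back",plane("top",(340,110),0),plane("top",(340,110),100),"sink",plane("top",(436,230),0))
hx=np.array([693,-151.5,90])
for f in (1.1,1.15,1.2,1.25,1.3,1.35,1.4): 
    e=hx+175*np.array([-np.cos(f),0,np.sin(f)]); print(f,e.round(),proj("top",e),proj("side",e))
print("hinge bracket",proj("top",[704,-151,90]))
rows([(473,-211,190,26),(473,-211,46,26)])
E
```

```text
front [ 318.1 -214.8    0. ] back [ 847.5 -166.9    0. ] [ 810.4 -164.   100. ] sink [ 496.9 -430.     0. ]
1.1 [ 614. -152.  246.] [[337.1 172. ]] [[302.7 139.5]]
1.15 [ 622. -152.  250.] [[337.1 168.2]] [[299.5 138.1]]
1.2 [ 630. -152.  253.] [[337.1 164.2]] [[296.3 136.8]]
1.25 [ 638. -152.  256.] [[337.1 160.3]] [[292.9 135.6]]
1.3 [ 646. -152.  259.] [[337.  156.2]] [[289.6 134.6]]
1.35 [ 655. -152.  261.] [[337.  152.2]] [[286.2 133.7]]
1.4 [ 663. -152.  262.] [[337.  148.2]] [[282.7 133. ]]
hinge bracket [[335.5 150.2]]
[ 38.96 -30.82   4.84] [-0.001  0.    -0.154]
[ 38.96 -30.8   19.24] [-0.001  0.    -0.154]
```

>>> carry_out(deltas=[{"xyz": [4, -3.1, 0.5], "rot": [0, 0, -0.02]}, {"xyz": [8, -6.2, 1], "rot": [0, 0, -0.04]}, {"xyz": [12, -9.3, 1], "rot": [0, 0, -0.06]}, {"xyz": [16, -12.4, 1], "rot": [0, 0, -0.08]}, {"xyz": [20, -15.5, 1], "rot": [0, 0, -0.1]}, {"xyz": [24, -18.6, 1], "rot": [0, 0, -0.12]}, {"xyz": [28, -21.7, 2], "rot": [0, 0, -0.154]}, {"xyz": [32, -25, 3], "rot": [0, 0, -0.154]}, {"xyz": [36, -28, 4], "rot": [0, 0, -0.154]}, {"xyz": [38.96, -30.82, 4.8], "rot": [0, 0, -0.154]}])

```text
invalid input at $.deltas[0]: expected keys rot, xyz, grip
```

Run:
```python
from h import *
for n in("top","side"): cv2.imwrite(f"pics/{n}1.png",snapshot(n)[:,:,::-1])
a=cv2.imread("pics/top1.png")[140:290,290:450]; b=cv2.imread("pics/side1.png")[75:225,265:445]
a=cv2.resize(a,(400,375));b=cv2.resize(b,(400,333)); o=np.zeros((375,800,3),np.uint8);o[:,:400]=a;o[:333,400:]=b
cv2.imwrite("pics/c1.png",o)
s=robot.read_state();print(s["time_s"],s["ee_pos"],s["tcp_rot"],s["joint_pos"])
rows([(473,-211,120,26),(473,-211,46,26)])
```

```text
0.25 [ 191.86850263 -620.73524337  238.30188943] [-3.14078239e+00  9.52880427e-05  2.99852923e-01] [ 1.20476445  0.53677122 -0.00437921  1.53834427  0.00260052  1.06729775
 -0.07119891]
[ 38.96 -30.83  11.85] [-0.001  0.    -0.154]
[ 38.96 -30.83  19.25] [-0.001  0.    -0.154]
```

View pics/c1.png

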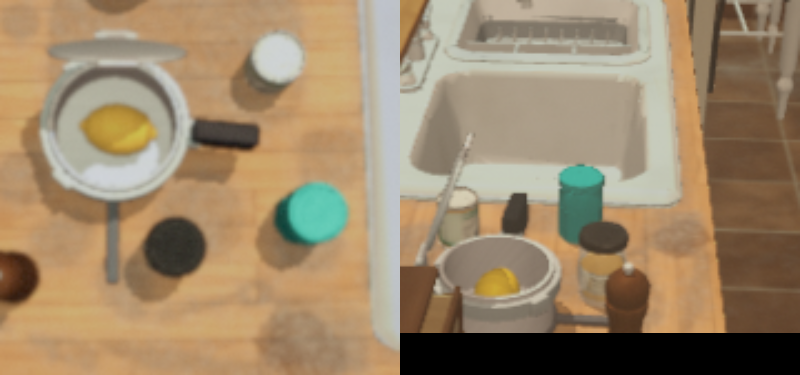

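The move was refused because each row needs `grip`. The picture shows the same scene as before with the arm not yet in it.

>>> carry_out(deltas=[{"xyz": [4, -3.1, 0.5], "rot": [0, 0, -0.02], "grip": 1}, {"xyz": [8, -6.2, 1], "rot": [0, 0, -0.04], "grip": 1}, {"xyz": [12, -9.3, 1], "rot": [0, 0, -0.06], "grip": 1}, {"xyz": [16, -12.4, 1], "rot": [0, 0, -0.08], "grip": 1}, {"xyz": [20, -15.5, 1], "rot": [0, 0, -0.1], "grip": 1}, {"xyz": [24, -18.6, 1], "rot": [0, 0, -0.12], "grip": 1}, {"xyz": [28, -21.7, 2], "rot": [0, 0, -0.154], "grip": 1}, {"xyz": [32, -25, 3], "rot": [0, 0, -0.154], "grip": 1}, {"xyz": [36, -28, 4], "rot": [0, 0, -0.154], "grip": 1}, {"xyz": [38.96, -30.82, 4.8], "rot": [0, 0, -0.154], "grip": 1}])

```text
time_s: 1.25
ee_pos: [473.8, -210.9, 190.8]
tcp_rot: [3.141, -0.001, 0.453]
ft_force: [0.3, -1.0, -0.6]
width: 88.1
grip_force: 0.0
```

>>> carry_out(deltas=[{"xyz": [0, 0, 0], "rot": [0, 0, 0], "grip": 1}, {"xyz": [0, 0, 0], "rot": [0, 0, 0], "grip": 1}, {"xyz": [0, 0, 0], "rot": [0, 0, 0], "grip": 1}])

```text
time_s: 1.55
ee_pos: [472.0, -213.7, 191.0]
tcp_rot: [3.141, 0.001, 0.452]
ft_force: [-0.5, -0.5, 0.1]
width: 88.2
grip_force: 0.0
```

Run:
```python
from h import *
for n in("top","side"): cv2.imwrite(f"pics/{n}2.png",snapshot(n)[:,:,::-1])
a=cv2.imread("pics/top2.png")[140:290,290:450]; b=cv2.imread("pics/side2.png")[75:225,265:445]
a=cv2.resize(a,(400,375));b=cv2.resize(b,(400,333)); o=np.zeros((375,800,3),np.uint8);o[:,:400]=a;o[:333,400:]=b
cv2.imwrite("pics/c2.png",o)
s=robot.read_state();print(s["time_s"],s["ee_pos"],s["tcp_rot"],s["joint_pos"])
rows([(473,-211,120,26),(473,-211,46,26)])
```

```text
1.65 [ 471.89959893 -214.11296049  191.11284663] [3.14092502e+00 4.08564602e-04 4.50881395e-01] [ 0.50366983  0.38471783 -0.2041332   1.91940033  0.10271705  0.8471732
 -0.87395637]
[ 0.24 -0.24  7.11] [ 0.001  0.    -0.003]
[ 0.24 -0.24 14.51] [ 0.001  0.    -0.003]
```

View pics/c2.png

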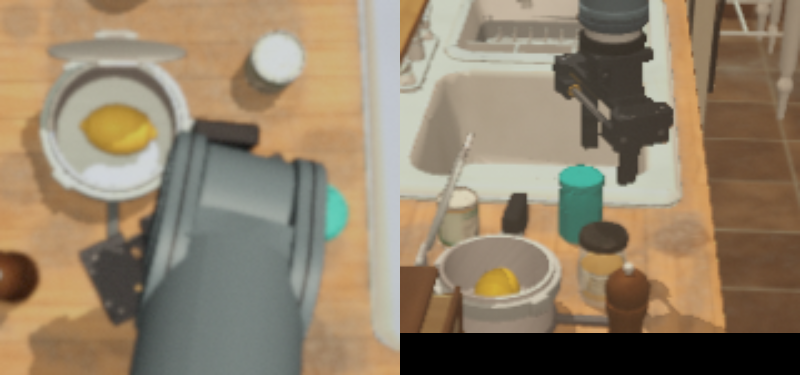

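The fingers are above the jar at (605,240) in the side crop and nothing is blocking them. Descending.

>>> carry_out(deltas=[{"xyz": [0.2, -0.2, 2], "rot": [0, 0, 0], "grip": 1}, {"xyz": [0.2, -0.2, 4.5], "rot": [0, 0, 0], "grip": 1}, {"xyz": [0.2, -0.2, 7], "rot": [0, 0, 0], "grip": 1}, {"xyz": [0.2, -0.2, 9], "rot": [0, 0, 0], "grip": 1}, {"xyz": [0.2, -0.2, 11], "rot": [0, 0, 0], "grip": 1}, {"xyz": [0.2, -0.2, 13], "rot": [0, 0, 0], "grip": 1}, {"xyz": [0.2, -0.2, 14.5], "rot": [0, 0, 0], "grip": 1}, {"xyz": [0.2, -0.2, 14.5], "rot": [0, 0, 0], "grip": 1}, {"xyz": [0.2, -0.2, 14.5], "rot": [0, 0, 0], "grip": 1}])

```text
time_s: 2.55
ee_pos: [473.3, -210.6, 46.2]
tcp_rot: [3.141, 0.0, 0.452]
ft_force: [0.9, -0.3, 0.4]
width: 87.9
grip_force: 0.0
```

>>> carry_out(deltas=[{"xyz": [0, 0, 0], "rot": [0, 0, 0], "grip": 0.5}, {"xyz": [0, 0, 0], "rot": [0, 0, 0], "grip": 0.5}, {"xyz": [0, 0, 0], "rot": [0, 0, 0], "grip": 0.5}, {"xyz": [0, 0, 0], "rot": [0, 0, 0], "grip": 0.5}, {"xyz": [0, 0, 0], "rot": [0, 0, 0], "grip": 0.5}, {"xyz": [0, 0, 0], "rot": [0, 0, 0], "grip": 0.5}, {"xyz": [0, 0, 0], "rot": [0, 0, 0], "grip": 0.5}, {"xyz": [0, 0, 0], "rot": [0, 0, 0], "grip": 0.5}], force=15)

```text
time_s: 3.35
ee_pos: [474.2, -210.2, 46.4]
tcp_rot: [3.14, -0.001, 0.454]
ft_force: [0.7, -1.9, 5.7]
width: 62.6
grip_force: 15.0
```

Run:
```python
from h import *
rows([(473,-211,90,26),(425,-290,90,26)])
```

```text
[-0.14  0.03 -4.36] [ 0.001 -0.001 -0.   ]
[-7.92  5.03 -4.36] [ 0.001 -0.001 -0.   ]
```

>>> carry_out(deltas=[{"xyz": [0, 0, -1], "rot": [0, 0, 0], "grip": 0.5}, {"xyz": [0, 0, -2.5], "rot": [0, 0, 0], "grip": 0.5}, {"xyz": [-0.5, 0.3, -4], "rot": [0, 0, 0], "grip": 0.5}, {"xyz": [-2, 1.3, -4], "rot": [0, 0, 0], "grip": 0.5}, {"xyz": [-4, 2.6, -4], "rot": [0, 0, 0], "grip": 0.5}, {"xyz": [-6, 3.8, -4], "rot": [0, 0, 0], "grip": 0.5}, {"xyz": [-7.3, 4.7, -4], "rot": [0, 0, 0], "grip": 0.5}, {"xyz": [-7.9, 5, -4], "rot": [0, 0, 0], "grip": 0.5}, {"xyz": [-7.9, 5, -4], "rot": [0, 0, 0], "grip": 0.5}, {"xyz": [-7.9, 5, -4], "rot": [0, 0, 0], "grip": 0.5}], force=25)

```text
time_s: 4.35
ee_pos: [424.9, -288.3, 86.0]
tcp_rot: [-3.141, -0.001, 0.455]
ft_force: [0.4, 0.7, -4.1]
width: 62.7
grip_force: 25.0
```

>>> carry_out(deltas=[{"xyz": [0, 0, 1.5], "rot": [0, 0, 0], "grip": 0.5}, {"xyz": [0, 0, 2.8], "rot": [0, 0, 0], "grip": 0.5}, {"xyz": [0, 0, 3.4], "rot": [0, 0, 0], "grip": 0.5}, {"xyz": [0, 0, 3.8], "rot": [0, 0, 0], "grip": 0.5}, {"xyz": [0, 0, 4], "rot": [0, 0, 0], "grip": 0.5}, {"xyz": [0, 0, 4], "rot": [0, 0, 0], "grip": 0.5}, {"xyz": [0, 0, 4], "rot": [0, 0, 0], "grip": 0.5}, {"xyz": [0, 0, 4], "rot": [0, 0, 0], "grip": 0.5}])

```text
time_s: 5.15
ee_pos: [424.4, -288.8, 46.4]
tcp_rot: [-3.141, 0.0, 0.454]
ft_force: [-3.5, 3.3, 6.4]
width: 62.2
grip_force: 25.0
```

>>> carry_out(deltas=[{"xyz": [0, 0, 0], "rot": [0, 0, 0], "grip": 0.9}, {"xyz": [0, 0, 0], "rot": [0, 0, 0], "grip": 0.9}, {"xyz": [0, 0, 0], "rot": [0, 0, 0], "grip": 0.9}, {"xyz": [0, 0, 0], "rot": [0, 0, 0], "grip": 0.9}, {"xyz": [0, 0, 0], "rot": [0, 0, 0], "grip": 0.9}, {"xyz": [0, 0, -2], "rot": [0, 0, 0], "grip": 0.9}, {"xyz": [0, 0, -5], "rot": [0, 0, 0], "grip": 0.9}, {"xyz": [0, 0, -9], "rot": [0, 0, 0], "grip": 0.9}, {"xyz": [0, 0, -14], "rot": [0, 0, 0], "grip": 0.9}, {"xyz": [0, 0, -19], "rot": [0, 0, 0], "grip": 0.9}])

```text
time_s: 6.15
ee_pos: [424.0, -289.0, 237.6]
tcp_rot: [-3.141, 0.0, 0.454]
ft_force: [0.5, -0.9, 0.0]
width: 79.2
grip_force: 0.0
```

Run:
```python
from h import *
s=robot.read_state();print(s["time_s"],s["ee_pos"],s["width"])
rows([(425,-290,320,26),(500,-290,320,106),(690,-300,320,180),(690,-151,320,179)])
```

```text
6.15 [ 424.00714127 -288.9506904   237.57450232] 79.16612449027178
[ 0.04  0.13 -8.24] [-0.001  0.     0.   ]
[ 6.78  3.42 -8.25] [-1.000e-03 -0.000e+00 -1.396e+00]
[23.42 12.65 -8.26] [-1.000e-03 -1.000e-03 -2.688e+00]
[29.95 -0.74 -8.25] [-1.00e-03 -1.00e-03 -2.67e+00]
```

>>> carry_out(deltas=[{"xyz": [0, 0, -4], "rot": [0, 0, -0.14], "grip": 0}, {"xyz": [0.5, 0.3, -8.2], "rot": [0, 0, -0.28], "grip": 0}, {"xyz": [1.5, 0.8, -8.2], "rot": [0, 0, -0.42], "grip": 0}, {"xyz": [2.5, 1.3, -8.2], "rot": [0, 0, -0.56], "grip": 0}, {"xyz": [3.5, 1.8, -8.2], "rot": [0, 0, -0.7], "grip": 0}, {"xyz": [4.5, 2.3, -8.2], "rot": [0, 0, -0.84], "grip": 0}, {"xyz": [5.5, 2.8, -8.2], "rot": [0, 0, -0.98], "grip": 0}, {"xyz": [6, 3.1, -8.2], "rot": [0, 0, -1.12], "grip": 0}, {"xyz": [6.5, 3.3, -8.2], "rot": [0, 0, -1.26], "grip": 0}, {"xyz": [6.8, 3.4, -8.2], "rot": [0, 0, -1.4], "grip": 0}])

```text
time_s: 7.15
ee_pos: [500.8, -289.9, 317.7]
tcp_rot: [-3.142, -0.0, 1.86]
ft_force: [0.6, 0.5, -0.1]
width: 1.5
grip_force: 0.0
```

Run:
```python
from h import *
s=robot.read_state();print(s["time_s"],s["joint_pos"].round(2),s["width"])
n="top";cv2.imwrite(f"pics/{n}3.png",snapshot(n)[:,:,::-1])
rows([(690,-290,320,179),(690,-151,320,179)])
```

```text
7.15 [ 0.8   0.38 -0.46  1.62  0.18  1.18  0.58] 1.5110278703359548
[-5.53 18.07 -0.24] [ 0.    -0.    -1.257]
[ 7.76 22.12 -0.23] [ 0.    -0.    -1.257]
```

>>> carry_out(deltas=[{"xyz": [-0.5, 2, -0.2], "rot": [0, 0, -0.13], "grip": 0}, {"xyz": [-1.5, 5, -0.2], "rot": [0, 0, -0.26], "grip": 0}, {"xyz": [-2.7, 9, -0.2], "rot": [0, 0, -0.39], "grip": 0}, {"xyz": [-4, 13, -0.2], "rot": [0, 0, -0.52], "grip": 0}, {"xyz": [-5, 16.5, -0.2], "rot": [0, 0, -0.65], "grip": 0}, {"xyz": [-3, 18.8, -0.2], "rot": [0, 0, -0.78], "grip": 0}, {"xyz": [0.5, 20, -0.2], "rot": [0, 0, -0.91], "grip": 0}, {"xyz": [4, 21, -0.2], "rot": [0, 0, -1.04], "grip": 0}, {"xyz": [7, 22, -0.2], "rot": [0, 0, -1.17], "grip": 0}, {"xyz": [7.8, 22.1, -0.2], "rot": [0, 0, -1.26], "grip": 0}])

```text
time_s: 8.2
ee_pos: [691.0, -147.6, 320.0]
tcp_rot: [3.139, -0.0, 3.122]
ft_force: [0.8, -0.3, -0.5]
width: 0.7
grip_force: 0.0
```

Run:
```python
from h import *
h=np.array([692,-151,90.]);w=9+3
print([plane("top",(360,y),94) for y in (0,)] and "")
# jar check
im=cv2.imread("pics/top3.png");g=im.max(2);uv=proj("top",[425,-290,94])[0];print("jar expected px",uv,"sample",im[int(uv[1]),int(uv[0])])
s=robot.read_state();print(s["time_s"],s["ee_pos"],s["tcp_rot"])
T=[(690,-151,225,179),(660,-151,225,179)]
for f in (1.05,.9,.75,.6,.45,.3,.2,.1,.05,0,-.03):
    c=h+158*np.array([-np.cos(f),0,np.sin(f)])+3*np.array([np.sin(f),0,np.cos(f)])
    T.append((c[0]+9,-151,c[2],179)); print(np.round(T[-1],0)[:3],end=" ")
print();rows(T)
```

```text
jar expected px [391.8 256.9] sample [41 49 52]
8.2 [ 691.04390832 -147.62106428  320.03754335] [ 3.13891704e+00 -8.45971270e-05  3.12220322e+00]
[ 625. -151.  229.] [ 605. -151.  216.] [ 587. -151.  200.] [ 572. -151.  182.] [ 560. -151.  161.] [ 551. -151.  140.] [ 547. -151.  124.] [ 544. -151.  109.] [ 543. -151.  101.] [ 543. -151.   93.] [ 543. -151.   88.] 
[ 0.1  -0.37  9.5 ] [ 0.003 -0.    -0.002]
[ 3.1  -0.42  9.5 ] [ 0.003 -0.    -0.002]
[ 6.6  -0.49  9.15] [ 0.003 -0.    -0.002]
[ 8.58 -0.53 10.44] [ 0.003 -0.    -0.002]
[10.35 -0.57 12.01] [ 0.003 -0.    -0.002]
[11.87 -0.61 13.83] [ 0.003 -0.    -0.002]
[13.09 -0.63 15.86] [ 0.003 -0.    -0.002]
[14.   -0.66 18.05] [ 0.003 -0.    -0.002]
[14.42 -0.67 19.57] [ 0.003 -0.    -0.002]
[14.68 -0.68 21.13] [ 0.003 -0.    -0.002]
[14.76 -0.68 21.91] [ 0.003 -0.    -0.002]
[14.79 -0.69 22.7 ] [ 0.003 -0.    -0.002]
[14.79 -0.69 23.18] [ 0.003 -0.    -0.002]
```

>>> carry_out(deltas=[{"xyz": [0, -0.4, 4], "rot": [0, 0, 0], "grip": 0}, {"xyz": [0, -0.4, 8], "rot": [0, 0, 0], "grip": 0}, {"xyz": [0.1, -0.4, 9.5], "rot": [0, 0, 0], "grip": 0}, {"xyz": [1.5, -0.4, 9.5], "rot": [0, 0, 0], "grip": 0}, {"xyz": [3.1, -0.4, 9.5], "rot": [0, 0, 0], "grip": 0}, {"xyz": [4.5, -0.4, 9.4], "rot": [0, 0, 0], "grip": 0}, {"xyz": [5.6, -0.5, 9.3], "rot": [0, 0, 0], "grip": 0}, {"xyz": [6.6, -0.5, 9.2], "rot": [0, 0, 0], "grip": 0}, {"xyz": [7.6, -0.5, 9.8], "rot": [0, 0, 0], "grip": 0}, {"xyz": [8.6, -0.5, 10.4], "rot": [0, 0, 0], "grip": 0}])

```text
time_s: 9.2
ee_pos: [604.9, -156.2, 216.6]
tcp_rot: [-3.141, 0.002, 3.113]
ft_force: [1.6, -0.4, 0.4]
width: 0.8
grip_force: 0.5
```

Run:
```python
from h import *
h=np.array([692,-151,90.])
T=[]
for f in (.8,.7,.6,.5,.4,.3,.2,.1,.03,-.02):
    c=h+158*np.array([-np.cos(f),0,np.sin(f)])+3*np.array([np.sin(f),0,np.cos(f)])
    T.append((c[0]+9,-151,c[2],179))
rows(T); cv2.imwrite("pics/side4.png",snapshot("side")[75:225,245:425,::-1]); print(robot.read_state()["ft_force"])
```

```text
[1.2  0.49 1.12] [-0.001  0.002 -0.011]
[2.3  0.46 2.25] [-0.001  0.002 -0.011]
[3.28 0.43 3.49] [-0.001  0.002 -0.011]
[4.13 0.41 4.82] [-0.001  0.002 -0.011]
[4.85 0.39 6.22] [-0.001  0.002 -0.011]
[5.42 0.37 7.7 ] [-0.001  0.002 -0.011]
[5.84 0.36 9.22] [-0.001  0.002 -0.011]
[ 6.11  0.36 10.78] [-0.001  0.002 -0.011]
[ 6.2   0.35 11.88] [-0.001  0.002 -0.011]
[ 6.22  0.35 12.67] [-0.001  0.002 -0.011]
[-2.05064181  0.77927959 -0.53668036]
```

>>> carry_out(deltas=[{"xyz": [1.2, 0.4, 1.1], "rot": [0, 0, 0], "grip": 0}, {"xyz": [2.3, 0.4, 2.2], "rot": [0, 0, 0], "grip": 0}, {"xyz": [3.3, 0.4, 3.5], "rot": [0, 0, 0], "grip": 0}, {"xyz": [4.1, 0.4, 4.8], "rot": [0, 0, 0], "grip": 0}, {"xyz": [4.8, 0.4, 6.2], "rot": [0, 0, 0], "grip": 0}, {"xyz": [5.4, 0.4, 7.7], "rot": [0, 0, 0], "grip": 0}, {"xyz": [5.8, 0.4, 9.2], "rot": [0, 0, 0], "grip": 0}, {"xyz": [6.1, 0.4, 10.8], "rot": [0, 0, 0], "grip": 0}, {"xyz": [6.2, 0.4, 11.7], "rot": [0, 0, 0], "grip": 0}, {"xyz": [6.2, 0.4, 11.9], "rot": [0, 0, 0], "grip": 0}])

```text
time_s: 10.25
ee_pos: [542.4, -150.3, 96.3]
tcp_rot: [3.141, -0.002, 3.114]
ft_force: [-0.2, 0.0, 1.1]
width: 0.8
grip_force: 0.4
```

Run:
```python
from h import *
s=robot.read_state();print(s["ee_pos"],s["ft_force"])
```

```text
[ 542.43129639 -150.31639161   96.26708903] [-0.21915442  0.01324266  1.13850714]
```

Press down gently to the stop.

>>> carry_out(deltas=[{"xyz": [0, 0, 0.2], "rot": [0, 0, 0], "grip": 0}, {"xyz": [0, 0, 0.4], "rot": [0, 0, 0], "grip": 0}, {"xyz": [0, 0, 0.5], "rot": [0, 0, 0], "grip": 0}, {"xyz": [0, 0, 0.5], "rot": [0, 0, 0], "grip": 0}])

```text
time_s: 10.65
ee_pos: [543.4, -150.3, 92.3]
tcp_rot: [-3.141, 0.001, 3.114]
ft_force: [-0.2, 0.1, 1.3]
width: 0.5
grip_force: 0.8
```

>>> carry_out(deltas=[{"xyz": [0, 0, 0.15], "rot": [0, 0, 0], "grip": 0}, {"xyz": [0, 0, 0.3], "rot": [0, 0, 0], "grip": 0}, {"xyz": [0, 0, 0.4], "rot": [0, 0, 0], "grip": 0}, {"xyz": [0, 0, 0.4], "rot": [0, 0, 0], "grip": 0}])

```text
time_s: 11.05
ee_pos: [543.6, -150.4, 91.2]
tcp_rot: [-3.139, 0.001, 3.114]
ft_force: [-10.5, 1.1, 32.9]
width: 0.2
grip_force: 16.1
```

>>> carry_out(deltas=[{"xyz": [0, 0, -2], "rot": [0, 0, 0], "grip": 0}, {"xyz": [0, 0, -5], "rot": [0, 0, 0], "grip": 0}, {"xyz": [0, 0, -8], "rot": [0, 0, 0], "grip": 0}, {"xyz": [-2, -3, -8], "rot": [0, 0, 0], "grip": 0}, {"xyz": [-4, -6, -8], "rot": [0, 0, 0], "grip": 0}, {"xyz": [-6, -9, -8], "rot": [0, 0, 0.03], "grip": 0}, {"xyz": [-7.7, -12.5, -8], "rot": [0, 0, 0.06], "grip": 0}, {"xyz": [-7.7, -12.5, -8], "rot": [0, 0, 0.06], "grip": 0}])

```text
time_s: 11.85
ee_pos: [617.0, -284.0, 167.3]
tcp_rot: [-3.138, 0.001, 3.046]
ft_force: [0.8, -0.1, -0.1]
width: 0.5
grip_force: 0.0
```

Run:
```python
from h import *
s=robot.read_state();print(s["ee_pos"],s["ft_force"],s["joint_pos"].round(2))
for n in("top","side"): cv2.imwrite(f"pics/{n}5.png",snapshot(n)[:,:,::-1])
a=cv2.imread("pics/top5.png")[140:290,290:450]; b=cv2.imread("pics/side5.png")[100:250,245:425]
a=cv2.resize(a,(400,375));b=cv2.resize(b,(400,333)); o=np.zeros((375,800,3),np.uint8);o[:,:400]=a;o[:333,400:]=b
cv2.imwrite("pics/c5.png",o)
rows([(622,-278,170,175),(622,-278,62,175)])
```

```text
[ 616.98795025 -283.953127    167.31576165] [ 0.76266644 -0.10685374 -0.14618887] [ 0.76  0.75 -0.63  1.48  0.48  1.07  1.5 ]
[-0.57  0.04 -0.26] [ 0.    -0.    -0.002]
[-0.58  0.04 10.54] [ 0.    -0.    -0.002]
```

View pics/c5.png

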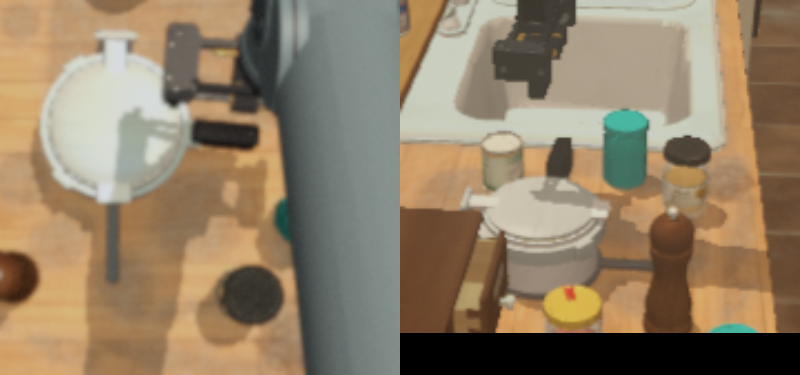

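The crop shows the lid flat on the canister at (115,125), and the honey jar upright at (252,295), clear of the handle at (225,133). The fingers are on the +x side of the handle. I'll refine the axis and yaw, then descend.

Run:
```python
from h import *
T=lambda x,y:(290+x/2.5,140+y/2.5)
ax=plane("top",T(115.5,124),68);t=plane("top",T(115,202),91);b=plane("top",T(117,32),90);m=plane("top",T(112,281),8);k=plane("top",T(114,210),8)
print(ax,t,b,m)
print("yaws",[np.degrees(np.arctan2(*(p-q)[[1,0]])).round(1) for p,q in((b,t),(b,m),(ax,m),(t,m))], "axis from mark",m[0]+165,"from bracket",b[0]-103,"from tab",t[0]+83)
a=plane("top",T(194,130),100);h=plane("top",T(258,136),100);print(a,h,np.degrees(np.arctan2(*(h-ax)[[1,0]])))
```

```text
[ 602.8 -151.8   68. ] [ 518.2 -150.    91. ] [ 697.  -154.2   90. ] [ 437.7 -146.9    8. ]
yaws [np.float64(-1.3), np.float64(-1.6), np.float64(-1.7), np.float64(-2.2)] axis from mark 602.7 from bracket 594.0 from tab 601.2
[ 590.7 -231.7  100. ] [ 583.8 -297.1  100. ] -97.4499508395311
```

>>> carry_out(deltas=[{"xyz": [-0.6, 0, 1], "rot": [0, 0, 0], "grip": 0}, {"xyz": [-0.6, 0, 3], "rot": [0, 0, 0], "grip": 0}, {"xyz": [-0.6, 0, 5], "rot": [0, 0, 0], "grip": 0}, {"xyz": [-0.6, 0, 7], "rot": [0, 0, 0], "grip": 0}, {"xyz": [-0.6, 0, 9], "rot": [0, 0, 0], "grip": 0}, {"xyz": [-0.6, 0, 10.5], "rot": [0, 0, 0], "grip": 0}, {"xyz": [-0.6, 0, 10.5], "rot": [0, 0, 0], "grip": 0}])

```text
time_s: 12.65
ee_pos: [620.9, -276.8, 60.2]
tcp_rot: [3.14, -0.004, 3.055]
ft_force: [-0.1, 0.3, -0.8]
width: 0.7
grip_force: 0.0
```

```bash
cat >> h.py <<'E'
AX=np.array([601,-151.5])
def arc(al,z=62,d=21):
    a=np.radians(np.array(al,float)); P=AX+125*np.c_[np.cos(a),np.sin(a)]+d*np.c_[-np.sin(a),np.cos(a)]
    rows([(p[0],p[1],z,x+270) for p,x in zip(P,al)])
E
python3 - <<'E'
from h import *
arc([-94,-98,-102,-107,-112,-117,-122,-127,-132,-137])
E
```

```text
[ 0.76 -0.15 -0.17] [ 0.001 -0.004 -0.017]
[ 1.63 -0.28 -0.17] [ 0.001 -0.004  0.053]
[ 2.51 -0.35 -0.17] [ 0.001 -0.004  0.123]
[ 3.62 -0.35 -0.16] [ 0.001 -0.004  0.21 ]
[ 4.72 -0.26 -0.16] [ 0.001 -0.004  0.297]
[ 5.81 -0.06 -0.15] [ 0.    -0.004  0.385]
[ 6.88  0.22 -0.15] [ 0.    -0.004  0.472]
[ 7.92  0.6  -0.14] [ 0.    -0.004  0.559]
[ 8.92  1.07 -0.14] [-0.    -0.004  0.646]
[ 9.88  1.62 -0.14] [-0.    -0.004  0.734]
```

>>> carry_out(deltas=[{"xyz": [0.8, -0.1, -0.2], "rot": [0, 0, 0], "grip": 0}, {"xyz": [1.6, -0.3, -0.2], "rot": [0, 0, 0.05], "grip": 0}, {"xyz": [2.5, -0.35, -0.2], "rot": [0, 0, 0.12], "grip": 0}, {"xyz": [3.6, -0.35, -0.2], "rot": [0, 0, 0.21], "grip": 0}, {"xyz": [4.7, -0.25, -0.2], "rot": [0, 0, 0.3], "grip": 0}, {"xyz": [5.8, -0.05, -0.2], "rot": [0, 0, 0.385], "grip": 0}, {"xyz": [6.9, 0.2, -0.2], "rot": [0, 0, 0.47], "grip": 0}, {"xyz": [7.9, 0.6, -0.2], "rot": [0, 0, 0.56], "grip": 0}, {"xyz": [8.9, 1.1, -0.2], "rot": [0, 0, 0.65], "grip": 0}, {"xyz": [9.9, 1.6, -0.2], "rot": [0, 0, 0.73], "grip": 0}])

```text
time_s: 13.65
ee_pos: [526.1, -254.8, 66.6]
tcp_rot: [3.14, 0.005, 2.319]
ft_force: [3.5, -2.7, -3.4]
width: 0.3
grip_force: 1.8
```

Run:
```python
from h import *
s=robot.read_state();print(s["joint_pos"].round(2))
arc([-141,-145,-149,-153,-157,-161,-165,-168,-171,-173])
```

```text
[ 0.68  0.7  -0.42  1.81  0.41  0.72  0.78]
[ 1.22 -0.1   0.46] [0.001 0.005 0.068]
[ 2.11 -0.15  0.45] [0.002 0.005 0.138]
[ 2.99 -0.15  0.45] [0.002 0.005 0.207]
[ 3.87 -0.08  0.45] [0.002 0.005 0.277]
[4.75 0.05 0.44] [0.002 0.004 0.347]
[5.61 0.24 0.44] [0.002 0.004 0.417]
[6.46 0.49 0.44] [0.002 0.004 0.487]
[7.09 0.71 0.43] [0.003 0.004 0.539]
[7.7  0.97 0.43] [0.003 0.004 0.591]
[8.1  1.16 0.43] [0.003 0.004 0.626]
```

>>> carry_out(deltas=[{"xyz": [1.2, -0.1, 0.2], "rot": [0, 0, 0.07], "grip": 0}, {"xyz": [2.1, -0.15, 0.3], "rot": [0, 0, 0.14], "grip": 0}, {"xyz": [3, -0.15, 0.3], "rot": [0, 0, 0.21], "grip": 0}, {"xyz": [3.9, -0.1, 0.3], "rot": [0, 0, 0.28], "grip": 0}, {"xyz": [4.75, 0.05, 0.3], "rot": [0, 0, 0.35], "grip": 0}, {"xyz": [5.6, 0.25, 0.3], "rot": [0, 0, 0.42], "grip": 0}, {"xyz": [6.45, 0.5, 0.3], "rot": [0, 0, 0.49], "grip": 0}, {"xyz": [7.1, 0.7, 0.3], "rot": [0, 0, 0.54], "grip": 0}, {"xyz": [7.7, 1, 0.3], "rot": [0, 0, 0.59], "grip": 0}, {"xyz": [8.1, 1.2, 0.3], "rot": [0, 0, 0.63], "grip": 0}])

```text
time_s: 14.65
ee_pos: [479.5, -187.3, 63.8]
tcp_rot: [3.138, 0.003, 1.691]
ft_force: [0.1, -4.0, 3.4]
width: 0.2
grip_force: 1.9
```

Run:
```python
from h import *
arc([-175,-177,-178,-179,-180,-181.6])
for n in("top","side"): cv2.imwrite(f"pics/{n}6.png",snapshot(n)[:,:,::-1])
a=cv2.imread("pics/top6.png")[170:270,290:396]; b=cv2.imread("pics/side6.png")[140:240,275:381]
a=cv2.resize(a,(400,375));b=cv2.resize(b,(400,375)); o=np.hstack([a,b])
cv2.imwrite("pics/c6.png",o)
```

```text
[ 0.41 -0.07  0.18] [0.003 0.003 0.033]
[ 0.85 -0.12  0.18] [0.003 0.003 0.068]
[ 1.07 -0.14  0.18] [0.003 0.003 0.085]
[ 1.29 -0.16  0.18] [0.003 0.003 0.103]
[ 1.51 -0.17  0.18] [0.003 0.003 0.12 ]
[ 1.87 -0.18  0.18] [0.003 0.003 0.148]
```

View pics/c6.png

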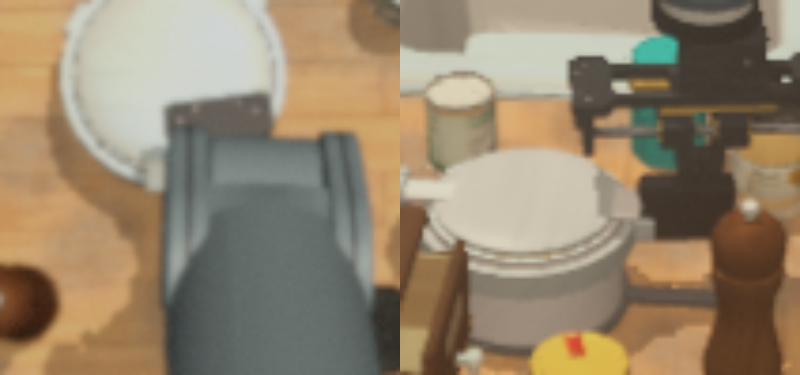

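The top view hides the handle under the arm. The side view shows the handle at crop (685,210), nearly over the tongue. I'll push to just short of the mark, back off and measure.

>>> carry_out(deltas=[{"xyz": [0.4, -0.1, 0.1], "rot": [0, 0, 0.03], "grip": 0}, {"xyz": [0.7, -0.1, 0.1], "rot": [0, 0, 0.055], "grip": 0}, {"xyz": [0.85, -0.1, 0.1], "rot": [0, 0, 0.07], "grip": 0}, {"xyz": [1.1, -0.15, 0.1], "rot": [0, 0, 0.085], "grip": 0}, {"xyz": [1.2, -0.15, 0.1], "rot": [0, 0, 0.095], "grip": 0}, {"xyz": [1.2, -0.15, 0.1], "rot": [0, 0, 0.095], "grip": 0}, {"xyz": [1.2, -0.15, 0.1], "rot": [0, 0, 0.095], "grip": 0}])

```text
time_s: 15.45
ee_pos: [475.7, -174.0, 60.8]
tcp_rot: [-3.142, -0.0, 1.599]
ft_force: [0.5, -2.6, 0.8]
width: 0.6
grip_force: 1.0
```

>>> carry_out(deltas=[{"xyz": [-1.5, 0, 0], "rot": [0, 0, 0], "grip": 0}, {"xyz": [-4, 0, -1], "rot": [0, 0, 0], "grip": 0}, {"xyz": [-5, 0, -5], "rot": [0, 0, 0], "grip": 0}, {"xyz": [-8, 0, -9], "rot": [0, 0, 0], "grip": 0}, {"xyz": [-13, 0, -12], "rot": [0, 0, 0], "grip": 0}, {"xyz": [-18, 0, -12], "rot": [0, 0, 0], "grip": 0}, {"xyz": [-20, 0, -12], "rot": [0, 0, 0], "grip": 0}])

```text
time_s: 16.15
ee_pos: [479.6, -379.7, 181.9]
tcp_rot: [3.141, 0.002, 1.595]
ft_force: [0.2, -0.1, -0.3]
width: 0.6
grip_force: 0.0
```

Run:
```python
from h import *
s=robot.read_state();print(s["ee_pos"],s["time_s"])
for n in("top","side"): cv2.imwrite(f"pics/{n}7.png",snapshot(n)[:,:,::-1])
a=cv2.imread("pics/top7.png")[170:270,290:396]; b=cv2.imread("pics/side7.png")[140:240,275:381]
a=cv2.resize(a,(400,375),interpolation=cv2.INTER_CUBIC);b=cv2.resize(b,(400,375)); o=np.hstack([a,b])
cv2.imwrite("pics/c7.png",o)
im=cv2.imread("pics/top7.png")[170:290,290:360].astype(int)
m=((im.max(2)<60)).astype(np.uint8); n,l,st,c=cv2.connectedComponentsWithStats(m)
for i in range(1,n):
  if st[i,4]>60: print(st[i],c[i]+[290,170],cv2.fitLine(np.argwhere(l==i)[:,::-1].astype(np.float32),2,0,.01,.01).ravel())
```

```text
[ 479.63489735 -379.74133525  181.91887562] 16.15
```

View pics/c7.png

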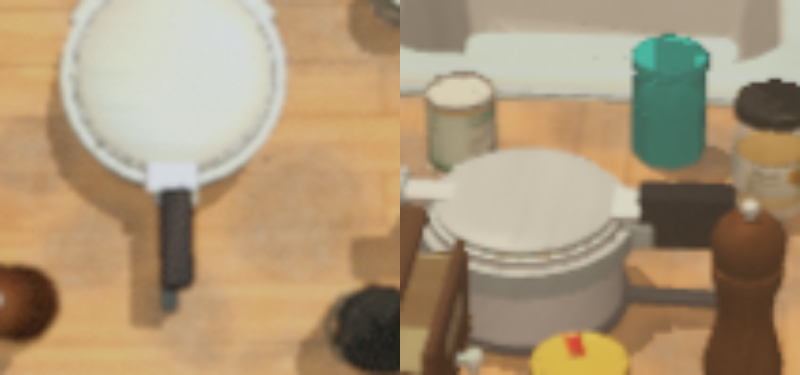

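The crop shows the handle's top running (176,192)–(178,286) with the tongue's end at (170,310), so it is still slightly short of the mark. I'll measure the angle.

Run:
```python
from h import *
im=cv2.imread("pics/top7.png").astype(float)
g=im.mean(2)
# subpixel handle centreline: dark weighted centroid per row; and tongue rows below
A=[]
for r in range(223,254):
    w=np.clip(115-g[r,328:348],0,None); 
    c=(w*np.arange(328,348)).sum()/max(w.sum(),1e-6); A.append((r,round(c,2),round(w.sum())))
print(A)
H=[plane("top",(c,r),100)[:2] for r,c,w in A if 225<=r<=243]
H=np.array(H); d=np.polyfit(H[:,0],H[:,1],1); print("handle line slope deg",np.degrees(np.arctan(d[0])),"y at x=601",np.polyval(d,601),"y at 476",np.polyval(d,476))
# tongue from earlier unobstructed view
im=cv2.imread("pics/top5.png").astype(float).mean(2);Tm=[]
for r in range(226,250):
    row=im[r,328:344]; w=np.clip(np.median(row)-20-row,0,None); c=(w*np.arange(328,344)).sum()/max(w.sum(),1e-6); Tm.append(plane("top",(c,r),10)[:2])
Tm=np.array(Tm);print(Tm[::5]);d=np.polyfit(Tm[:,0],Tm[:,1],1);print("tongue slope deg",np.degrees(np.arctan(d[0])),"y601",np.polyval(d,601),"y at 476",np.polyval(d,476))
```

```text
[(223, np.float64(335.71), 379), (224, np.float64(335.64), 405), (225, np.float64(335.67), 445), (226, np.float64(335.95), 462), (227, np.float64(335.84), 443), (228, np.float64(335.66), 426), (229, np.float64(335.62), 424), (230, np.float64(335.58), 430), (231, np.float64(335.66), 427), (232, np.float64(335.73), 422), (233, np.float64(335.73), 415), (234, np.float64(335.74), 414), (235, np.float64(335.8), 412), (236, np.float64(335.78), 418), (237, np.float64(335.77), 423), (238, np.float64(335.99), 435), (239, np.float64(336.28), 427), (240, np.float64(336.32), 425), (241, np.float64(336.3), 434), (242, np.float64(336.26), 446), (243, np.float64(336.22), 448), (244, np.float64(336.13), 460), (245, np.float64(335.82), 481), (246, np.float64(335.41), 441), (247, np.float64(334.6), 273), (248, np.float64(334.09), 158), (249, np.float64(333.8), 149), (250, np.float64(333.74), 147), (251, np.float64(333.78), 142), (252, np.float64(333.63), 113), (253, np.float64(333.42), 38)]
handle line slope deg 1.3204442053299372 y at x=601 -146.49762315555614 y at 476 -149.37889564815873
[[ 510.3 -147.8]
 [ 496.5 -148.5]
 [ 482.7 -147.5]
 [ 468.9 -147.1]
 [ 455.2 -147.4]]
tongue slope deg -0.5042897767617196 y601 -148.6775535423173 y at 476 -147.5773355085034
```

About 1° (2 mm) is left. I'll return along the same path and push 2 mm further.

Run:
```python
from h import *
print(robot.read_state()["ee_pos"]);rows([(476,-215,182,90.5),(476,-215,62,90.5),(476,-172,62,90.5)])
```

```text
[ 478.67499373 -379.92605932  180.4032907 ]
[16.49  0.08 -0.19] [-0.001  0.002  0.012]
[16.51  0.1  11.81] [-0.001  0.002  0.012]
[20.81  0.19 11.81] [-0.001  0.002  0.012]
```

>>> carry_out(deltas=[{"xyz": [5, 0, 0], "rot": [0, 0, 0], "grip": 0}, {"xyz": [10, 0, 0], "rot": [0, 0, 0.01], "grip": 0}, {"xyz": [14, 0.1, 2], "rot": [0, 0, 0.01], "grip": 0}, {"xyz": [16, 0.1, 6], "rot": [0, 0, 0.01], "grip": 0}, {"xyz": [16, 0.1, 10], "rot": [0, 0, 0.01], "grip": 0}, {"xyz": [16.5, 0.1, 11.8], "rot": [0, 0, 0.01], "grip": 0}, {"xyz": [18, 0.1, 11.8], "rot": [0, 0, 0.01], "grip": 0}, {"xyz": [19.5, 0.2, 11.8], "rot": [0, 0, 0.01], "grip": 0}, {"xyz": [20, 0.2, 11.8], "rot": [0, 0, 0.01], "grip": 0}, {"xyz": [20, 0.2, 11.8], "rot": [0, 0, 0.01], "grip": 0}])

```text
time_s: 17.25
ee_pos: [478.4, -173.2, 64.1]
tcp_rot: [3.14, 0.0, 1.591]
ft_force: [0.1, -0.4, 0.9]
width: 0.3
grip_force: 0.0
```

Run:
```python
from h import *
print(robot.read_state()["ee_pos"]);rows([(476,-172,62,90.5)])
```

```text
[ 478.36331813 -173.19265361   64.05916707]
[ 0.12 -0.23  0.21] [0.002 0.    0.011]
```

>>> carry_out(deltas=[{"xyz": [0, 0, 0], "rot": [0, 0, 0], "grip": 0}, {"xyz": [0.1, 0, 0], "rot": [0, 0, 0], "grip": 0}, {"xyz": [0.1, 0, 0], "rot": [0, 0, 0], "grip": 0}, {"xyz": [0.1, 0, 0], "rot": [0, 0, 0], "grip": 0}])

```text
time_s: 17.65
ee_pos: [477.7, -173.4, 63.0]
tcp_rot: [3.141, 0.0, 1.588]
ft_force: [-0.5, -0.7, -0.1]
width: 0.2
grip_force: 0.0
```

>>> carry_out(deltas=[{"xyz": [0.1, 0, 0], "rot": [0, 0, 0], "grip": 0}, {"xyz": [0.2, 0, 0], "rot": [0, 0, 0], "grip": 0}, {"xyz": [0.2, 0, 0], "rot": [0, 0, 0], "grip": 0}, {"xyz": [0.2, 0, 0], "rot": [0, 0, 0], "grip": 0}])

```text
time_s: 18.05
ee_pos: [477.5, -171.6, 62.9]
tcp_rot: [-3.142, 0.0, 1.588]
ft_force: [-0.4, -2.7, -0.1]
width: 0.6
grip_force: 1.1
```

>>> carry_out(deltas=[{"xyz": [-1.5, 0, 0], "rot": [0, 0, 0], "grip": 0}, {"xyz": [-4, 0, -1], "rot": [0, 0, 0], "grip": 0}, {"xyz": [-5, 0, -5], "rot": [0, 0, 0], "grip": 0}, {"xyz": [-8, 0, -9], "rot": [0, 0, 0], "grip": 0}, {"xyz": [-13, 0, -12], "rot": [0, 0, 0], "grip": 0}, {"xyz": [-18, 0, -12], "rot": [0, 0, 0], "grip": 0}, {"xyz": [-20, 0, -12], "rot": [0, 0, 0], "grip": 0}, {"xyz": [-20, 0, -12], "rot": [0, 0, 0], "grip": 0}])

```text
time_s: 18.85
ee_pos: [479.2, -377.5, 183.1]
tcp_rot: [3.142, 0.003, 1.582]
ft_force: [0.3, 0.5, -0.2]
width: 0.3
grip_force: 0.0
```

Run:
```python
from h import *
g0=[]
for i in range(4): g0.append(snapshot("top").astype(float))
cv2.imwrite("pics/top8.png",g0[0][:,:,::-1]); g=np.mean(g0,0).mean(2)
H=[];Tn=[]
for r in range(225,253):
    w=np.clip(115-g[r,328:348],0,None); c=(w*np.arange(328,348)).sum()/w.sum()
    if r<244: H.append(plane("top",(c,r),100)[:2])
    if r in (249,250,251): Tn.append(plane("top",(c,r),10)[:2])
H=np.array(H);d=np.polyfit(H[:,0],H[:,1],1);print("handle slope",np.degrees(np.arctan(d[0])),"y476",np.polyval(d,476),"y601",np.polyval(d,601),"tongue end",np.mean(Tn,0))
for n,p in(("sauce",(548,30,87)),("jar",(424.5,-289,94)),("tin",(673,-325,72)),("mill",(445,-33,170))):
    u=proj("top",p)[0]; print(n,u,g0[0][int(u[1]),int(u[0])])
a=g0[0][140:290,240:450,::-1].astype(np.uint8);cv2.imwrite("pics/c8.png",cv2.resize(a,None,fx=3.5,fy=3.5,interpolation=cv2.INTER_CUBIC))
```

```text
handle slope -0.9210315606925291 y476 -147.38174574614408 y601 -149.3912979991524 tongue end [ 444.26666667 -143.23333333]
sauce [266.5 210.1] [212. 202. 103.]
jar [391.4 257.1] [37. 38. 30.]
tin [401.  162.6] [215. 219. 220.]
mill [287.1 249.6] [210. 212. 202.][ WARN:0@6.559] global loadsave.cpp:1063 imwrite_ Unsupported depth image for selected encoder is fallbacked to CV_8U.
```

View pics/c8.png

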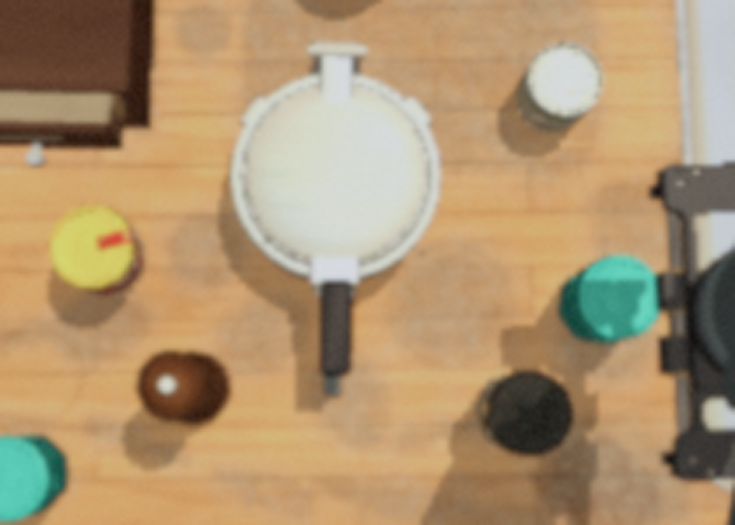

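The crop shows the handle (320–350, 283–373) lying over the tongue, whose tip is at (332,388). The lid is shut, the honey jar is upright at (530,412), and everything else is unmoved. The gripper is clear, so I'm handing in.

```bash
python3 -c "
from plant import robot
print(robot.close_job())"
```

```text
the job is handed in; nothing more can be done
None
```

The job is handed in: the honey jar is moved aside and standing upright, the lid is fully shut, and the collar's handle is over the tongue to within about 1° by the last picture, with the sauce jar, mill and tin where they stood; no verdict was returned.

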